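# Shut the paint cabinet so its doors lap

### The arm

A 6-joint arm with a two-finger parallel gripper is mounted at the origin on the work surface. World frame = base frame: x ahead of the robot, y to its left, z up, the work surface at z = 0. Lengths are in m, angles in rad, forces in N, time in s.
With the tool pointing down it reaches from about 0.275 to 0.75 m from the base axis. Payload 10.2 kg.
Tool frame: the origin (TCP) lies on the centre line of the jaws, within the pads' length; the fingertips stand 14 mm ahead of it and the grasp point (between the pads) lies 5 mm behind it; z points along the fingers, y is the line along which they close (so a half turn about z gives the same grasp; the last joint's range is limited). The gripper opens to 88 mm and grips with 3 to 60 N. Pads are 18 mm wide; open, the fingers measure 123 mm over their backs; the gripper's body (75 mm by 187 mm) begins 45 mm behind the grasp point.
Start: joints at [-1.438, 0.313, 1.498, -0, 1.331, -0.223], TCP at [0.183, -0.492, 0.218] pointing down, gripper open.
Joint ranges: [-2.94, 2.94], [-0.97, 2.17], [0.19, 2.56], [-1.23, 4.37], [0.02, 3.11], [-2.88, 2.88]. Speed limits (rad/s): [2.39, 2.39, 3.01, 3.14, 3.14, 3.14].

### API

Orientations are given as [roll, pitch, yaw] about the fixed x, y, z axes, in that order (R = Rz(yaw) Ry(pitch) Rx(roll)).
In Python, from station import robot, get_image gives the robot as it stands.
- The arm moves only by the tool step_arm, never from a script. Its arguments are lists of equal length, an entry for each row: "translation": the shift along the tool's x, y, z in mm, a list of three; "turn": the turn about the tool's z in degrees; "gripper": the gripper's target within -1 to 1 (fully open at 1, half-way at 0, shut at -1). In form: {"translation": [[dx, dy, dz], ...], "turn": [turn, ...], "gripper": [gripper, ...]}. A call has 1 to 10 rows; each row shifts and turns the commanded pose from where the row before left it, along the tool's axes as they then stand; what a row does not reach is not made up. A row lasts 1/8 s, in which the tool goes at most 62.5 mm and 10.7 degrees, less where a joint would pass 70% of its speed; a pose out of reach is approached as far as the arm can. A call with a gripper value outside its range is refused whole. The fingers move at their own pace and stop on an object; "force" is the grip in N (left out, the last holds). Time passes only in rows, so rows that do not move let the fingers close. It gives the time, the measured TCP pose, the force, the opening and the grip force at its end, in the units of the state.
- robot.get_obs(): the state, without advancing time (a new reading comes with each control period).
- get_image(name): name is "side" or "top" or "wrist"; returns a dict with "frame" (480x640x3 uint8, red, green, blue), "vfov" (degrees; the focal length in pixels is half the picture's height over the tangent of half this angle, whatever the lens; pixels are square), "cx", "cy" (the principal point, pixels), "cam_to_world" (4x4, takes a point from camera to world coordinates); the wrist camera has in their place "T_tool_cam" (4x4, takes a point from camera to tool coordinates, whose origin is the TCP and whose axes are the flange's). Camera axes: x right, y up, looking along -z (the intrinsics and any distortion apply to the point x, -y, -z); pixel columns grow to the right and rows downward; lengths in m; the calibration is good to about 2 mm. A picture is of the moment at which its call begins: read the wrist's pose just before it. There is no depth.
- robot.finish_job(): hands the job in; it is judged then, once.
The state is a dict: "clock": time; "joint_pos": joint angles; "joint_vel": joint speeds; "joint_torque": joint torques, N m; "tcp_pos": TCP position; "eef_rot": TCP orientation; "contact_force": force on the tool from outside, world axes, zero at the start; "wrist_torque": the same for the moment, N m; "grip_width": finger opening in m; "gripper_force": force on a finger pad.
Only numpy, scipy, OpenCV 4.12 (cv2) and the standard library are available. Lean on these libraries where they do the work, as an engineer would, in place of code of your own. Each camera call takes 0.05 s, during which the arm holds its last target. There are 200 camera calls.

### The job

Shut the paint cabinet: close the left door with the white stepped edge first, while the right door still stands well open, and then close the right door so its yellow flange laps over the white step. Leave both doors fully home, and do not disturb the tins in the cabinet or the things on the bench.

Things in the scene. Friction and masses are not known exactly. Their poses are not given: they have to be found in the camera images.
- cabinet: grey bench-top paint cabinet, 180 mm deep, 300 wide, 200 high, fixed, its two blue leaves (doors) open towards the robot; it may stand turned. Origin: centre of its underside; own x from the open front to the back, own y to the left as seen from the front (robot side). Its front plane is at own x = -90 mm; shut leaves lie at own x -106 to -90 mm
- rebated_leaf (a joint): angle (rad) of the left blue leaf (door), hinged at own y +150 mm of the cabinet: 0 shut, 1.57 straight out, 1.85 stop. Leaf 16 mm thick, 150 mm from hinge to free edge; its last 24 mm is the rebate, a white step 7 mm thick, set back 9 mm from the front face, on which the other leaf's flange must lie. Light friction hinge (about 0.06 N m, no spring or latch): it stays where left
- flanged_leaf (a joint): angle (rad) of the right blue leaf (door), hinged at own y -150 mm of the cabinet: 0 shut, 1.57 straight out, 1.85 stop. Leaf 16 mm thick, 147 mm wide, and a yellow flange, 7 mm thick, level with the front face, reaches 22 mm further, over the white rebate. Shut first, it keeps the left leaf about 0.12 rad open. Light friction hinge (about 0.06 N m, no spring or latch): it stays where left
- rebated_leaf_hinge (a point): hinge axis of the left leaf at its top, 200 mm above the bench; rear corner of the leaf, in the cabinet's front plane
- flanged_leaf_hinge (a point): hinge axis of the right leaf at its top, 200 mm above the bench; rear corner of the leaf, in the cabinet's front plane
- rebated_leaf_face (a point): point on the left leaf's front (outer) face at its top edge (200 mm above the bench), 110 mm from the hinge along the leaf; moves with it. Own x points into the leaf, own y along it towards the hinge. A dark upright pull handle, 80 mm long, stands 35 mm off the face, 95 mm from the hinge, 55 to 135 mm above the bench; the top 60 mm of the face is bare, so fingers pointing down can push there
- flanged_leaf_face (a point): point on the right leaf's front (outer) face at its top edge (200 mm above the bench), 110 mm from the hinge along the leaf; moves with it. Own x points into the leaf, own y along it away from the hinge. A dark upright pull handle, 80 mm long, stands 35 mm off the face, 120 mm from the hinge, 55 to 135 mm above the bench; the top 60 mm of the face is bare, so fingers pointing down can push there
- shelf_tin_red: red-banded steel paint tin standing inside the cabinet, 64 mm across, 90 mm high; origin at the centre of its underside; leave it alone
- shelf_tin_green: green-banded steel paint tin standing inside the cabinet, 64 mm across, 90 mm high; origin at the centre of its underside; leave it alone
- pink_tin: pink paint tin on the bench, 90 mm across, 120 mm high; origin at the centre of its underside; a bystander
- tape_roll: roll of cream masking tape lying flat, 100 mm across, 24 mm high; origin at the centre of its underside; a bystander
- brush: paint brush lying on the bench, its length along its own x axis; a bystander
- clay_pot: small terracotta pot, 116 mm across, 100 mm high; origin at the centre of its underside; a bystander
- lime_cup: lime-yellow cup, 70 mm across, 100 mm high; origin at the centre of its underside; a bystander

How it is judged:
On the way, in this order (a step that is already met when the one before it is completed fails the run):
1. the left, rebated door is fully shut while the right, flanged door still stands well open (value of joint rebated_leaf below 0.035 rad and value of joint flanged_leaf above 0.3 rad), for 0.2 s.
2. the right, flanged door is fully shut over it (value of joint each of rebated_leaf, flanged_leaf below 0.035 rad), for 0.2 s.
At the end, for the whole second after the job is handed in: Both doors are shut within 0.035 rad (5 mm at the free edge) and at rest, the flange lapped over the rebate (all of step 2 and velocity of joint rebated_leaf between -0.05 and 0.05 rad/s and velocity of joint flanged_leaf between -0.05 and 0.05 rad/s); the robot touches nothing.
It fails at once if a tin or another bystander is moved by more than 30 mm (distance of any of shelf_tin_red, shelf_tin_green, pink_tin, tape_roll, brush, clay_pot, lime_cup from where it was at the start of the episode above 0.03 m).
It fails at once if a standing tin, pot or cup is tipped over (angle between any of shelf_tin_red, shelf_tin_green, pink_tin, clay_pot, lime_cup's own z axis and vertical above 0.5 rad).
It also fails if it takes over 54 s, if anything falls off the work surface, if the arm or the gripper's body presses on something with over 40 N, if the wrist force passes 120 N, or if a joint passes its speed limit or range.

## Working session

There is one attempt and no reset: what is moved stays moved. The work goes in short steps, Python scripts to look and compute and a tool call to move; the robot and the scene stay as the last step left them, time stands still between calls to the robot, and variables do not carry over. Pictures are saved under pics/ and viewed, at most 10 in all, crops included, and the job is handed in when it is done.

Besides the shell and the picture viewer there is one more tool, called after ">>>" as a command line: name --pt "numbers of a row" for each row, then --argument value for the rest. step_arm: Moves the arm, as the interface text tells. Its arguments: {"type":"object","properties":{"translation":{"type":"array"},"turn":{"type":"array"},"gripper":{"type":"array"},"force":{"type":"number"}},"required":["translation","turn","gripper"]}

```bash
mkdir -p pics; cat > h.py <<'E'
import numpy as np, cv2
from station import robot, get_image
def cam(im):
    h=im["frame"].shape[0]; f=h/2/np.tan(np.radians(im["vfov"])/2); return f
def ray(im,u,v,T=None):
    T=im["cam_to_world"] if T is None else T
    T=np.array(T); f=cam(im); d=np.array([(u-im["cx"])/f,-(v-im["cy"])/f,-1]); return T[:3,3],T[:3,:3]@d
def onz(im,u,v,z,T=None):
    o,d=ray(im,u,v,T); return o+d*(z-o[2])/d[2]
def proj(im,p):
    T=np.array(im["cam_to_world"]); q=T[:3,:3].T@(np.array(p)-T[:3,3]); f=cam(im); return im["cx"]+f*q[0]/-q[2], im["cy"]-f*q[1]/-q[2]
E
python3 - <<'E'
from h import *
for n in("top","side"):
    im=get_image(n); cv2.imwrite(f"pics/{n}0.png",im["frame"][...,::-1]); print(n,{k:v for k,v in im.items() if k!="frame"})
    np.save(f"{n}0.npy",im,allow_pickle=True)
o=robot.get_obs();print(o["clock"],o["tcp_pos"],o["eef_rot"])
E
```

```text
top {'vfov': 46.836439161831755, 'cx': 328.66495761749945, 'cy': 243.57369012705533, 'cam_to_world': array([[-0.01494023,  0.99425652, -0.10597527,  0.36083005],
       [-0.99987569, -0.01538996, -0.00342723,  0.00258137],
       [-0.00503851,  0.10591089,  0.99436286,  1.72781489],
       [ 0.        ,  0.        ,  0.        ,  1.        ]])}
side {'vfov': 57.55487003048075, 'cx': 315.26895386637005, 'cy': 233.07001725214067, 'cam_to_world': array([[ 0.51721714, -0.81574394,  0.25893677,  0.87368724],
       [ 0.85580827,  0.48981634, -0.1663495 , -0.22959395],
       [ 0.00886713,  0.30763904,  0.95146182,  1.41860184],
       [ 0.        ,  0.        ,  0.        ,  1.        ]])}
0.1 [ 0.18283443 -0.49188704  0.21773915] [-3.14051600e+00 -2.05460987e-04  3.55839197e-01]
```

View pics/top0.png

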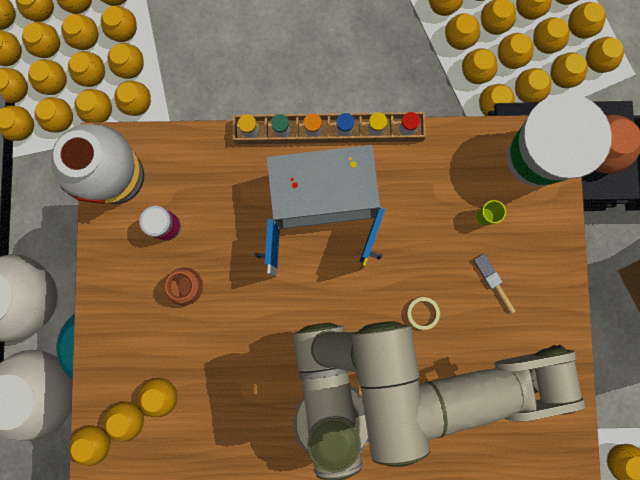

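View pics/side0.png

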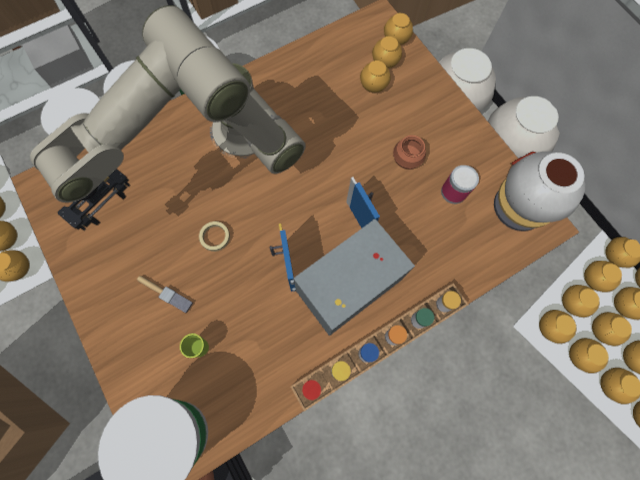

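```bash
python3 - <<'E'
from h import *
t=np.load("top0.npy",allow_pickle=True).item(); s=np.load("side0.npy",allow_pickle=True).item()
a=cv2.resize(t["frame"][135:285,250:400],None,fx=4,fy=4,interpolation=cv2.INTER_CUBIC)
cv2.imwrite("pics/topc.png",a[...,::-1])
b=cv2.resize(s["frame"][170:340,265:425],None,fx=3.5,fy=3.5,interpolation=cv2.INTER_CUBIC)
cv2.imwrite("pics/sidec.png",b[...,::-1])
E
```

```text
(no output)
```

View pics/topc.png

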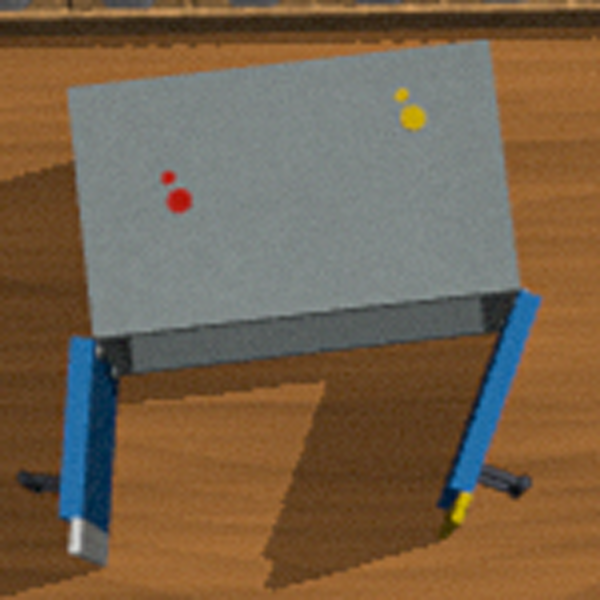

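View pics/sidec.png

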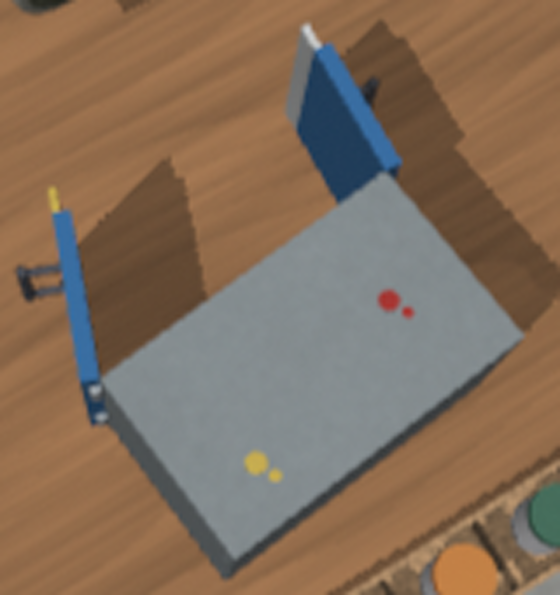

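```bash
cat > g.py <<'E'
from h import *
t=np.load("top0.npy",allow_pickle=True).item(); s=np.load("side0.npy",allow_pickle=True).item()
P={"BL":(68,88,524,335),"BR":(489,41,232,557),"FR":(520,290,102,380),"FL":(93,337,385,172),"Lhinge_out":(72,338,400,162),"Ltip_blue_out":(61,515,328,45),"Ltip_white":(70,553,306,27),"Rhinge_out":(541,294,83,388),"Rtip_blue":(440,500,57,213),"Rtip_y":(458,523,52,188)}
for k,(a,b,c,d) in P.items():
    u,v=a/4+250-.4,b/4+135-.4; U,V=c/3.5+265-.4,d/3.5+170-.4
    o,r=ray(t,u,v);o2,r2=ray(s,U,V)
    A=np.stack([r,-r2],1);x=np.linalg.lstsq(A,o2-o,rcond=None)[0]
    p,q=o+r*x[0],o2+r2*x[1]
    print(k,"tri",((p+q)/2).round(3),"gap",np.linalg.norm(p-q).round(4),"top@.2",onz(t,u,v,.2)[:2].round(4),"side@.2",onz(s,U,V,.2)[:2].round(4))
E
python3 g.py
python3 - <<'E'
from h import *
t=np.load("top0.npy",allow_pickle=True).item()
for n,u,v,z in(("pink",158,222,.12),("pot",183,287,.1),("cup",492,212,.1),("tape",424,313,.02),("brushend",513,311,0),("brush",481,257,0)): print(n,onz(t,u,v,z).round(3))
E
```

```text
BL tri [0.772 0.178 0.2  ] gap 0.0029 top@.2 [0.7731 0.1793] side@.2 [0.7715 0.1768]
BR tri [ 0.801 -0.12   0.201] gap 0.0046 top@.2 [ 0.8022 -0.1183] side@.2 [ 0.7997 -0.1223]
FR tri [ 0.625 -0.137  0.193] gap 0.0016 top@.2 [ 0.6238 -0.1358] side@.2 [ 0.6256 -0.1384]
FL tri [0.595 0.161 0.197] gap 0.0047 top@.2 [0.5954 0.1624] side@.2 [0.5944 0.1575]
Lhinge_out tri [0.594 0.175 0.199] gap 0.0038 top@.2 [0.5949 0.177 ] side@.2 [0.5935 0.1734]
Ltip_blue_out tri [0.471 0.183 0.196] gap 0.0048 top@.2 [0.4714 0.185 ] side@.2 [0.4708 0.1798]
Ltip_white tri [0.444 0.178 0.191] gap 0.0048 top@.2 [0.4451 0.1789] side@.2 [0.4465 0.1726]
Rhinge_out tri [ 0.622 -0.153  0.19 ] gap 0.003 top@.2 [ 0.6208 -0.1504] side@.2 [ 0.6234 -0.1548]
Rtip_blue tri [ 0.477 -0.087  0.169] gap 0.0183 top@.2 [ 0.4778 -0.077 ] side@.2 [ 0.4832 -0.0989]
Rtip_y tri [ 0.461 -0.09   0.198] gap 0.0022 top@.2 [ 0.4617 -0.0891] side@.2 [ 0.4618 -0.0915]
pink [0.604 0.508 0.12 ]
pot [0.413 0.437 0.1  ]
cup [ 0.621 -0.478  0.1  ]
tape [ 0.325 -0.28   0.02 ]
brushend [ 0.327 -0.558  0.   ]
brush [ 0.495 -0.467  0.   ]
```

>>> step_arm --pt "0 0 -20" --pt "0 0 -22" --pt "26 -49.6 0" --pt "26 -49.6 0" --pt "26 -49.6 0" --pt "26 -49.6 0" --pt "26 -49.6 0" --pt "26 -49.6 0" --pt "26 -49.6 0" --pt "26 -49.6 0" --turn '[7.4,7.4,0,0,0,0,0,0,0,0]' --gripper '[-1,-1,-1,-1,-1,-1,-1,-1,-1,-1]'

```text
clock: 1.35
tcp_pos: [0.3515, -0.0752, 0.2602]
eef_rot: [3.141, -0.0, 0.097]
contact_force: [0.9, -0.4, 0.2]
grip_width: 0.0004
gripper_force: 0.0
```

>>> step_arm --pt "26 -49.5 0" --pt "26 -49.5 0" --pt "26 -49.5 0" --pt "26 -49.5 0" --pt "26 -49.5 0" --pt "26 -49.5 0" --pt "0 0 0" --pt "0 0 40" --pt "0 0 40" --pt "0 0 0" --turn '[0,0,0,0,0,0,0,0,0,0]' --gripper '[-1,-1,-1,-1,-1,-1,-1,-1,-1,-1]'

```text
clock: 2.6
tcp_pos: [0.4762, 0.2327, 0.1783]
eef_rot: [3.141, 0.005, 0.097]
contact_force: [0.1, -0.8, -0.5]
grip_width: 0.0004
gripper_force: 0.0
```

>>> step_arm --pt "5 17 0" --pt "6 17 0" --pt "-4 17 0" --pt "-5 17 0" --pt "0 16 0" --pt "0 17 0" --pt "5 16 0" --pt "6 16 0" --pt "9 13 0" --pt "10 13 0" --turn '[0,0,0,0,0,0,0,0,0,0]' --gripper '[-1,-1,-1,-1,-1,-1,-1,-1,-1,-1]'

```text
clock: 3.85
tcp_pos: [0.5258, 0.0779, 0.1802]
eef_rot: [-3.142, -0.0, 0.098]
contact_force: [-0.3, -0.8, 0.1]
grip_width: 0.0003
gripper_force: 0.0
```

>>> step_arm --pt "10 9 0" --pt "11 9 0" --pt "13 6 0" --pt "8 2 0" --pt "4 0 0" --pt "0 0 0" --turn '[0,0,0,0,0,0]' --gripper '[-1,-1,-1,-1,-1,-1]'

```text
clock: 4.6
tcp_pos: [0.5732, 0.0575, 0.1802]
eef_rot: [-3.142, 0.0, 0.098]
contact_force: [0.4, -0.9, -0.8]
grip_width: 0.0005
gripper_force: 0.0
```

>>> step_arm --pt "3 0 0" --pt "2 0 0" --pt "1 0 0" --pt "1 0 0" --pt "0 0 0" --pt "0 0 0" --turn '[0,0,0,0,0,0]' --gripper '[-1,-1,-1,-1,-1,-1]'

```text
clock: 5.35
tcp_pos: [0.5802, 0.058, 0.1802]
eef_rot: [-3.142, 0.0, 0.097]
contact_force: [0.1, -0.2, -0.2]
grip_width: 0.0002
gripper_force: 0.0
```

```bash
python3 - <<'E'
from h import *
t=get_image("top");cv2.imwrite("pics/top1.png",cv2.resize(t["frame"][135:285,250:400],None,fx=4,fy=4,interpolation=cv2.INTER_CUBIC)[...,::-1])
E
```

```text
(no output)
```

View pics/top1.png

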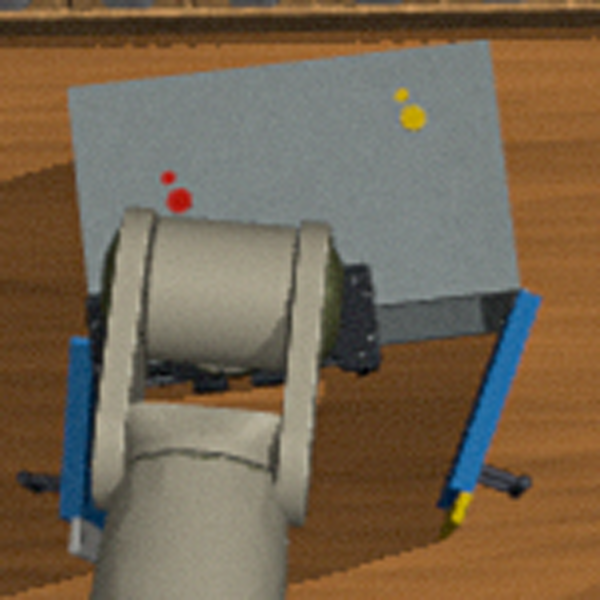

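```bash
python3 - <<'E'
from h import *
t=get_image("side");cv2.imwrite("pics/side1.png",cv2.resize(t["frame"][130:340,225:475],None,fx=2.8,fy=2.8,interpolation=cv2.INTER_CUBIC)[...,::-1])
o=robot.get_obs();print(o["tcp_pos"],o["joint_pos"])
u,v=proj(t,o["tcp_pos"]);print((u-225)*2.8,(v-130)*2.8)
E
```

```text
[0.58016588 0.05795338 0.18023753] [-1.01245469e-01  4.70062921e-01  1.37173300e+00 -1.75100942e-05
  1.29984029e+00  1.37205791e+00]
331.0164022508697 289.24022628871046
```

View pics/side1.png

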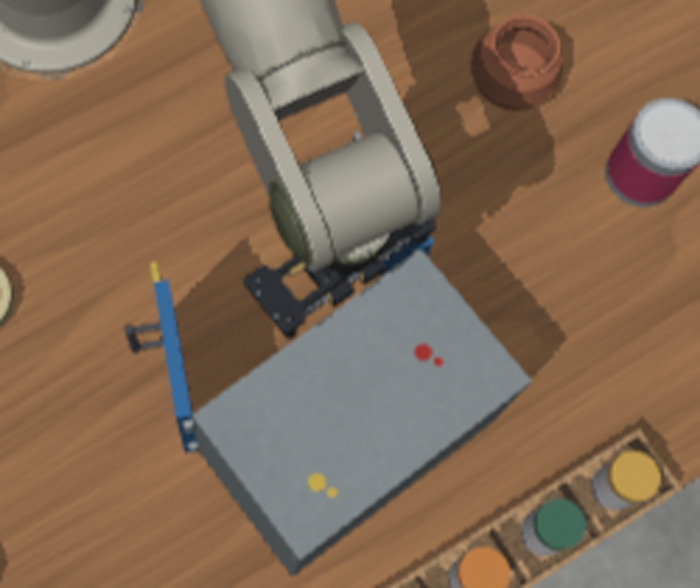

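>>> step_arm --pt "-20 0 0" --pt "-40 0 0" --pt "0 0 -40" --pt "0 0 -40" --pt "-50 0 0" --pt "-50 0 0" --pt "-20 0 0" --pt "0 0 0" --turn '[0,0,0,0,0,0,0,0]' --gripper '[-1,-1,-1,-1,-1,-1,-1,-1]'

```text
clock: 6.45
tcp_pos: [0.4007, 0.0404, 0.2608]
eef_rot: [3.141, -0.001, 0.097]
contact_force: [0.7, -0.0, 0.1]
grip_width: -0.0002
gripper_force: 0.0
```

```bash
python3 - <<'E'
from h import *
o=robot.get_obs();print(o["clock"],o["tcp_pos"],o["eef_rot"])
w=get_image("wrist");print({k:v for k,v in w.items() if k!="frame"})
t=get_image("top");s=get_image("side")
np.save("w2.npy",w,allow_pickle=True)
a=cv2.resize(w["frame"],(400,300));b=cv2.resize(t["frame"][135:285,250:400],(300,300));c=cv2.resize(s["frame"][130:340,225:475],(357,300))
im=np.zeros((600,700,3),np.uint8);im[:300,:400]=a;im[:300,400:]=b;im[300:,:357]=c
cv2.imwrite("pics/m2.png",im[...,::-1])
E
```

```text
6.45 [0.40067803 0.04040126 0.26076872] [ 3.14119362e+00 -1.42113370e-03  9.70576639e-02]
{'vfov': 64.64947723500157, 'cx': 319.3542561851835, 'cy': 241.01525099222144, 'T_tool_cam': array([[ 2.32653923e-04,  9.46482260e-01,  3.22755755e-01,
         8.41573108e-02],
       [ 9.99998962e-01, -6.79038196e-04,  1.27044652e-03,
        -1.60989412e-03],
       [ 1.42161857e-03,  3.22755125e-01, -9.46481436e-01,
        -1.66006840e-01],
       [ 0.00000000e+00,  0.00000000e+00,  0.00000000e+00,
         1.00000000e+00]])}
```

View pics/m2.png

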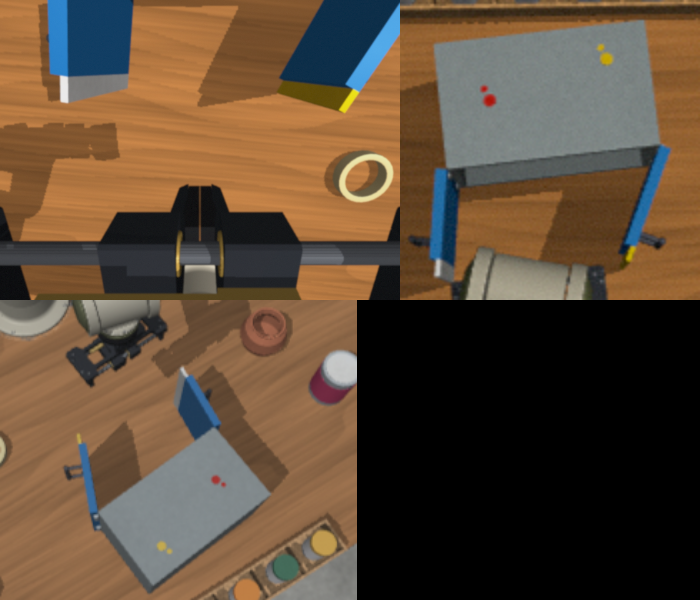

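```bash
python3 - <<'E'
from h import *
from scipy.spatial.transform import Rotation as R
w=np.load("w2.npy",allow_pickle=True).item()
T=np.eye(4);T[:3,:3]=R.from_euler("xyz",[3.14119,-.00142,.09706]).as_matrix();T[:3,3]=[.40068,.0404,.26077]
T=T@w["T_tool_cam"]
t=np.load("top0.npy",allow_pickle=True).item()
for (u,v),(a,b) in (((64/.625,76/.625),(61,515)),((62/.625,102/.625),(70,553)),((400/.625-3,30/.625),(541,294)),((345/.625,111/.625),(458,523))):
    o,r=ray(w,u,v,T);o2,r2=ray(t,a/4+250,b/4+135)
    x=np.linalg.lstsq(np.stack([r,-r2],1),o2-o,rcond=None)[0];p,q=o+r*x[0],o2+r2*x[1];print(p.round(3),q.round(3),onz(w,u,v,.2,T).round(3))
c=cv2.resize(w["frame"][270:470,200:440],None,fx=3,fy=3,interpolation=cv2.INTER_CUBIC);cv2.imwrite("pics/wf.png",np.clip(c[...,::-1].astype(float)*1.8,0,255))
f=cam(w);M=np.linalg.inv(w["T_tool_cam"])
for x in(-.009,0,.009):
  for z in(-.03,-.015,0,.014):
    q=M@[x,0,z,1];print(x,z,((w["cx"]-f*q[0]/q[2]-200)*3).round(),((w["cy"]+f*q[1]/q[2]-270)*3).round())
E
```

```text
[0.465 0.184 0.18 ] [0.472 0.186 0.181] [0.467 0.173 0.2  ]
[0.443 0.177 0.2  ] [0.444 0.178 0.2  ] [0.443 0.177 0.2  ]
[ 0.547 -0.163  0.137] [ 0.628 -0.156  0.151] [ 0.533 -0.117  0.2  ]
[ 0.461 -0.09   0.202] [ 0.46  -0.09   0.202] [ 0.461 -0.091  0.2  ]
-0.009 -0.03 371.0 230.0
-0.009 -0.015 370.0 172.0
-0.009 0 369.0 123.0
-0.009 0.014 369.0 84.0
0 -0.03 371.0 174.0
0 -0.015 370.0 120.0
0 0 369.0 74.0
0 0.014 369.0 37.0
0.009 -0.03 371.0 116.0
0.009 -0.015 370.0 65.0
0.009 0 370.0 23.0
0.009 0.014 369.0 -11.0[ WARN:0@0.194] global loadsave.cpp:1063 imwrite_ Unsupported depth image for selected encoder is fallbacked to CV_8U.
```

View pics/wf.png

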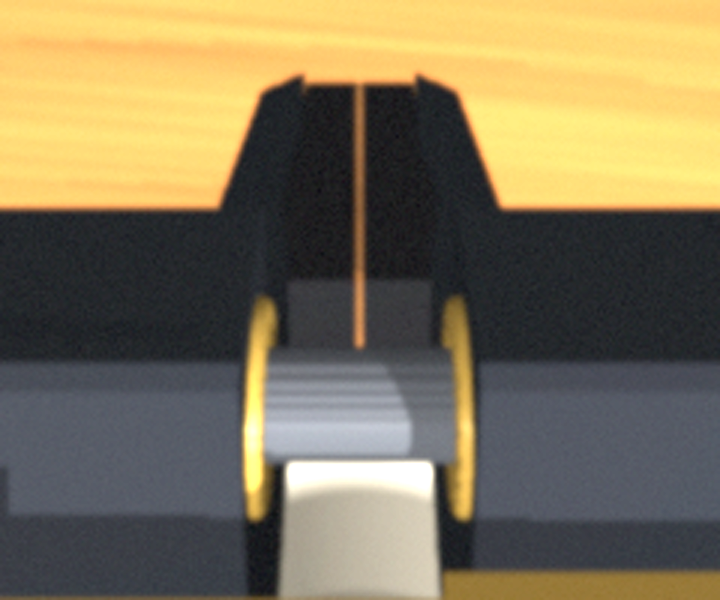

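>>> step_arm --pt "24 -46.5 0" --pt "24 -46.5 0" --pt "24 -46.5 0" --pt "24 -46.5 0" --pt "0 0 0" --pt "0 0 50" --pt "0 0 53" --pt "0 0 0" --turn '[0,0,0,0,0,0,0,0]' --gripper '[-1,-1,-1,-1,-1,-1,-1,-1]'

```text
clock: 7.6
tcp_pos: [0.4771, 0.2339, 0.1544]
eef_rot: [3.14, 0.007, 0.097]
contact_force: [0.6, 0.5, 0.8]
grip_width: 0.0006
gripper_force: 0.0
```

>>> step_arm --pt "5 17 0" --pt "6 17 0" --pt "-4 17 0" --pt "-5 17 0" --pt "0 0 0" --turn '[0,0,0,0,0]' --gripper '[-1,-1,-1,-1,-1]'

```text
clock: 8.22
tcp_pos: [0.4868, 0.1661, 0.1575]
eef_rot: [3.141, 0.0, 0.096]
contact_force: [0.2, 0.2, 0.2]
grip_width: 0.0005
gripper_force: 0.0
```

```bash
python3 - <<'E'
from h import *
t=get_image("top");t0=np.load("top0.npy",allow_pickle=True).item()
for i in (t0,t):
    f=i["frame"][200:285,250:330].astype(int); m=(f[...,2]>110)&(f[...,2]-f[...,0]>60)
    y,x=np.nonzero(m);print(m.sum(),x.min()+250,x.max()+250,y.min()+200,y.max()+200,x.mean()+250)
E
```

```text
263 265 273 219 264 268.7034220532319
57 268 275 220 229 271.7368421052632
```

>>> step_arm --pt "0 16 0" --pt "0 17 0" --pt "5 16 0" --pt "6 16 0" --pt "9 13 0" --pt "10 13 0" --pt "0 0 0" --turn '[0,0,0,0,0,0,0]' --gripper '[-1,-1,-1,-1,-1,-1,-1]'

```text
clock: 9.15
tcp_pos: [0.5266, 0.0788, 0.157]
eef_rot: [3.141, -0.0, 0.096]
contact_force: [-0.0, -0.2, -0.1]
grip_width: 0.0007
gripper_force: 0.0
```

```bash
python3 - <<'E'
from h import *
t=get_image("top")
s=get_image("side")
a=cv2.resize(t["frame"][135:285,250:400],(400,400));c=cv2.resize(s["frame"][150:310,285:445],(400,400))
cv2.imwrite("pics/m3.png",np.hstack([a,c])[...,::-1])
E
```

```text
(no output)
```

View pics/m3.png

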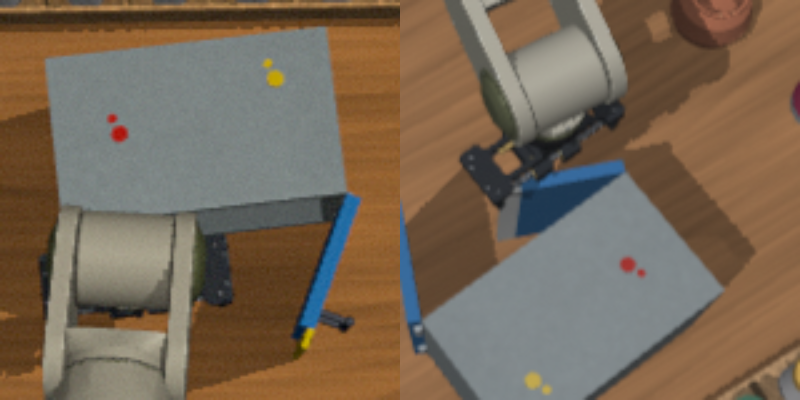

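The leaf now follows the fingers (side view: top edge at right panel (520–625, 165–190)); the fingertips act higher than stated, so I keep this lower height.

>>> step_arm --pt "10 9 0" --pt "11 9 0" --pt "13 6 0" --pt "8 2 0" --pt "5 0 0" --pt "4 0 0" --pt "2 0 0" --pt "0 0 0" --turn '[0,0,0,0,0,0,0,0]' --gripper '[-1,-1,-1,-1,-1,-1,-1,-1]'

```text
clock: 10.25
tcp_pos: [0.5764, 0.0583, 0.1571]
eef_rot: [3.141, 0.014, 0.098]
contact_force: [-32.1, -8.1, 14.0]
grip_width: 0.0007
gripper_force: 16.0
```

>>> step_arm --pt "1.5 0 0" --pt "1.5 0 0" --pt "0 0 0" --turn '[0,0,0]' --gripper '[-1,-1,-1]'

```text
clock: 10.62
tcp_pos: [0.5764, 0.0583, 0.1572]
eef_rot: [3.141, 0.022, 0.098]
contact_force: [-49.7, -10.4, 21.9]
grip_width: 0.0005
gripper_force: 25.6
```

>>> step_arm --pt "-6 0 0" --pt "-4 0 0" --pt "-50 0 0" --pt "-20 0 -30" --pt "-50 0 -30" --pt "-40 0 -40" --pt "0 0 0" --turn '[0,0,0,0,0,0,0]' --gripper '[-1,-1,-1,-1,-1,-1,-1]'

```text
clock: 11.5
tcp_pos: [0.4147, 0.0428, 0.2602]
eef_rot: [3.14, -0.007, 0.097]
contact_force: [1.2, -0.6, -0.2]
grip_width: 0.0005
gripper_force: 0.0
```

```bash
cat > m.py <<'E'
from h import *
# blue front/top strips of leaves in cabinet coords (a,b) at z=.2 by top camera
F=np.array([.6098,.0115]);ex=np.array([.995,.0985]);ey=np.array([-.0985,.995])
def meas(n):
    t=get_image(n); f=t["frame"].astype(int)
    m=((f[...,2]>110)&(f[...,2]-f[...,0]>60)).astype(np.uint8)
    k,l,st,c=cv2.connectedComponentsWithStats(m)
    for i in range(1,k):
        y,x=np.nonzero(l==i)
        if len(y)<40: continue
        P=np.array([onz(t,u,v,.2)[:2]-F for u,v in zip(x,y)])
        Q=np.c_[P@ex,P@ey]
        if abs(Q).max()>.3: continue
        d=np.linalg.svd(Q-Q.mean(0))[2][0]
        print(n,len(y),"mean",Q.mean(0).round(4),"ext a",Q[:,0].min().round(3),Q[:,0].max().round(3),"b",Q[:,1].min().round(3),Q[:,1].max().round(3),"angle from own y",np.degrees(np.arctan(d[0]/d[1])).round(1))
meas("top");meas("side")
o=robot.get_obs();p=o["tcp_pos"][:2]-F;print(o["clock"],"tcp a,b",p@ex,p@ey,o["tcp_pos"][2],o["contact_force"])
E
python3 m.py
```

```text
top 222 mean [ 0.2559 -0.0808] ext a 0.232 0.28 b -0.104 -0.057 angle from own y -23.9
top 298 mean [-0.0699 -0.122 ] ext a -0.135 -0.003 b -0.16 -0.086 angle from own y -63.7
top 260 mean [-0.0083  0.0886] ext a -0.017 -0.0 b 0.026 0.15 angle from own y 0.0
side 203 mean [-0.0095  0.0839] ext a -0.017 -0.002 b 0.022 0.146 angle from own y 0.0
side 244 mean [-0.0678 -0.1274] ext a -0.137 -0.002 b -0.163 -0.091 angle from own y -63.9
11.6 tcp a,b -0.19050893985606115 0.05036391943010639 0.25724560951668 [ 0.69690761 -0.81117172 -0.12667001]
```

>>> step_arm --pt "15.8 52.3 0" --pt "15.8 52.3 0" --pt "15.8 52.3 0" --pt "15.8 52.3 0" --pt "0 0 0" --pt "0 0 50" --pt "0 0 53" --pt "0 0 0" --turn '[0,0,0,0,0,0,0,0]' --gripper '[-1,-1,-1,-1,-1,-1,-1,-1]'

```text
clock: 12.6
tcp_pos: [0.4966, -0.1575, 0.1508]
eef_rot: [-3.136, 0.007, 0.098]
contact_force: [-0.8, -0.9, 1.1]
grip_width: -0.0001
gripper_force: 0.0
```

>>> step_arm --pt "7 -14 0" --pt "7 -14 0" --pt "3 -11.5 0" --pt "3.5 -11.5 0" --pt "5 -10 0" --pt "5.5 -10 0" --pt "7 -9 0" --pt "7 -9 0" --pt "0 0 0" --turn '[0,0,0,0,0,0,0,0,0]' --gripper '[-1,-1,-1,-1,-1,-1,-1,-1,-1]'

```text
clock: 13.72
tcp_pos: [0.5346, -0.0655, 0.1541]
eef_rot: [-3.141, 0.0, 0.098]
contact_force: [0.9, 0.3, -0.4]
grip_width: 0.0003
gripper_force: 0.0
```

```bash
python3 m.py
```

```text
top 222 mean [ 0.2561 -0.0808] ext a 0.232 0.28 b -0.104 -0.057 angle from own y 20.2
top 51 mean [-0.0128 -0.14  ] ext a -0.022 -0.003 b -0.153 -0.122 angle from own y -17.0
top 259 mean [-0.0084  0.088 ] ext a -0.017 -0.0 b 0.026 0.15 angle from own y -0.1
side 203 mean [-0.0095  0.0839] ext a -0.017 -0.002 b 0.022 0.146 angle from own y 0.0
side 188 mean [-0.0318 -0.1087] ext a -0.058 -0.003 b -0.158 -0.054 angle from own y -26.4
13.825 tcp a,b -0.0828348214875017 -0.06986423943071739 0.15409797528165164 [ 0.68770877 -0.63276945 -0.41513241]
```

>>> step_arm --pt "9 -7 -3" --pt "9 -7 0" --pt "7.5 -4.5 0" --pt "7.5 -4.5 0" --pt "8 -5 0" --pt "6 0 0" --pt "4 0 0" --pt "3 0 0" --pt "0 0 0" --turn '[0,0,0,0,0,0,0,0,0]' --gripper '[-1,-1,-1,-1,-1,-1,-1,-1,-1]'

```text
clock: 14.95
tcp_pos: [0.5854, -0.0333, 0.1572]
eef_rot: [3.142, -0.0, 0.097]
contact_force: [-0.4, -1.1, -0.2]
grip_width: -0.0
gripper_force: 0.1
```

>>> step_arm --pt "1.5 0 0" --pt "1.5 0 0" --pt "1 0 0" --pt "0 0 0" --turn '[0,0,0,0]' --gripper '[-1,-1,-1,-1]'

```text
clock: 15.45
tcp_pos: [0.5855, -0.0332, 0.1572]
eef_rot: [-3.141, 0.01, 0.098]
contact_force: [-24.5, -2.3, 10.6]
grip_width: 0.0003
gripper_force: 12.9
```

Stopped firmly, so the leaf is home. Now I retreat and check.

>>> step_arm --pt "-4 0 0" --pt "-10 0 0" --pt "-50 0 0" --pt "-30 0 -30" --pt "-40 0 -30" --pt "-40 0 -40" --pt "0 0 0" --pt "0 0 0" --turn '[0,0,0,0,0,0,0,0]' --gripper '[-1,-1,-1,-1,-1,-1,-1,-1]'

```text
clock: 16.45
tcp_pos: [0.4162, -0.0497, 0.2566]
eef_rot: [-3.141, 0.0, 0.097]
contact_force: [0.7, 0.4, 0.1]
grip_width: 0.0005
gripper_force: 0.0
```

```bash
python3 m.py; python3 - <<'E'
from h import *
t=get_image("top");s=get_image("side")
cv2.imwrite("pics/m4.png",np.hstack([cv2.resize(t["frame"][135:285,250:400],(400,400)),cv2.resize(s["frame"][150:340,265:455],(400,400))])[...,::-1])
E
```

```text
top 224 mean [ 0.256  -0.0806] ext a 0.232 0.28 b -0.104 -0.057 angle from own y -40.2
top 298 mean [-0.0081 -0.0751] ext a -0.016 0.0 b -0.148 -0.002 angle from own y 0.0
top 258 mean [-0.0084  0.0881] ext a -0.017 -0.0 b 0.026 0.15 angle from own y -0.1
side 203 mean [-0.0095  0.0839] ext a -0.017 -0.002 b 0.022 0.146 angle from own y 0.0
side 256 mean [-0.0092 -0.0805] ext a -0.017 -0.002 b -0.153 -0.007 angle from own y -0.1
16.55 tcp a,b -0.19858218051323226 -0.041723733447906586 0.25600948189113626 [-0.21130064  0.01532149 -0.44258069]
```

View pics/m4.png

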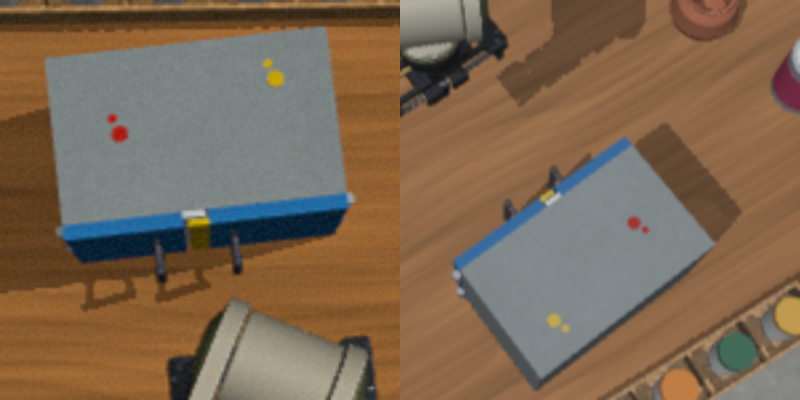

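Both leaves are flush, with the yellow flange over the white step at left panel (197, 228), and the robot is clear.

```bash
python3 -c "
from station import robot
print(robot.finish_job())"
```

```text
the job is handed in; nothing more can be done
None
```

The left door was closed first and the right door after it. Both measured within about 0.1° of shut, with the yellow flange over the white step. The arm was clear at hand-in, about 16.6 s in; no verdict was returned. The first push passed over the left leaf without moving it, so I repeated it about 23 mm lower. I saw no sign of a bystander moving, but I did not measure them or the tins at the end.

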